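# Fill the bead caddy and hold its spring lock open with the key

### The arm

A 7-joint arm with a two-finger parallel gripper is mounted at the origin on a cart in front of the work surface, level with it; the furniture and walls round the work are solid. World frame = base frame: x ahead of the robot, y to its left, z up, the work surface at z = 0. Lengths are in m, angles in rad, forces in N, time in s.
With the tool pointing down it reaches from about 0.4 to 0.85 m from the base axis. Payload 10.4 kg.
Tool frame: the origin (TCP) lies between the finger pads; the fingertips stand 25 mm ahead of it and the grasp point (between the pads) lies 6 mm ahead of it; z points along the fingers, y is the line along which they close (so a half turn about z gives the same grasp; the last joint's range is limited). The gripper opens to 85 mm and grips with 20 to 120 N. Pads are 22 mm wide; open, the fingers measure 114 mm over their backs; the gripper's body (76 mm by 85 mm) begins 54 mm behind the grasp point. The pads swing forward as they close: fully open they stand 13 mm farther back than shut.
Start: joints at [-1.198, 0.332, -0.065, 1.46, 0.022, 1.35, -0.088], TCP at [0.241, 0.577, 0.256] pointing down, gripper open.
Joint ranges: [-2.6, 2.6], [-0.5, 2.12], [-1.47, 1.34], [0.16, 2.42], [-1.27, 4.41], [0.06, 2.06], [-2.6, 2.6]. Speed limits (rad/s): [2.22, 2.22, 2.79, 2.79, 3.14, 3.14, 3.14].

### API

Orientations are given as a 3x3 rotation matrix whose columns are the frame's x, y, z axes.
In Python, from cell import arm gives the robot as it stands.
- The arm moves only by the tool send_rows, never from a script. Its argument "rows" is text: rows parted by semicolons, each of 7 numbers parted by spaces: the opening, from 0 (shut) to 1 (fully open), then the shift along the tool's x, y, z in mm, then the turn, a rotation vector about the tool's x, y, z in rad. A call has 1 to 20 rows; each row is the pose to reach, as a shift and turn from the pose commanded when the call began, along the tool's axes at that moment; what a row does not reach only later rows make up. A row lasts 1/12 s, in which the tool goes at most 41.7 mm and 7.16 degrees, less where a joint would pass 70% of its speed; a pose out of reach is approached as far as the arm can. A call with a gripper value outside its range is refused whole. The fingers move at their own pace and stop on an object; "squeeze" is the grip in N (left out, the last holds). Time passes only in rows, so rows that repeat a pose let the fingers close. It gives the time, the measured TCP pose, the force, the opening and the grip force at its end, in the units of the state.
- arm.sense(): the state, without advancing time (a new reading comes with each control period).
- arm.camera(name): name is "side" or "top" or "wrist"; returns a dict with "image" (480x640x3 uint8, blue, green, red), "z_map" (480x640 float32, m along the optical axis (not along the pixel's ray), 0 where there is no reading), "vfov" (degrees; the focal length in pixels is half the picture's height over the tangent of half this angle, whatever the lens; pixels are square), "cx", "cy" (the principal point, pixels), "R" (3x3) and "t" (3): a world point X has camera coordinates R X + t; the wrist camera has in their place "hand_eye" (4x4, takes a point from camera to tool coordinates, whose origin is the TCP and whose axes are the flange's). Camera axes: x right, y down, z forward; pixel columns grow to the right and rows downward; lengths in m; the calibration is good to about 2 mm. A picture is of the moment at which its call begins: read the wrist's pose just before it.
- arm.close_job(): hands the job in; it is judged then, once.
Trained networks look in a picture, given as the dict that the camera call returned (one of the last four; its "shot" number tells which), for a name from the list of things; names that differ only in an ending like _2 or _b are one class to them, and where a whole thing is asked for, a point or a joint stands for the part that bears it (a point fixed in the world has none). Each returns a list of dicts, best first, with "p" (0 to 1); they miss things now and then, are a little off and sometimes report something else, mostly with a low value. They report only what shows in the picture. A call takes as long as a camera call.
- arm.spot_in(name, picture): "xyz" ([x, y, z] in m, in the coordinates of the camera as it stood for that picture, good to about 4 mm: the middle of the surface that is visible of it).
- arm.outline_of(name, picture): "pixels" (480x640 bool, what is visible of it).
The state is a dict: "t": time; "qpos": joint angles; "qd": joint speeds; "joint_torque": joint torques, N m; "tool_pos": TCP position; "tool_rot": TCP orientation; "wrist_force": force on the tool from outside, world axes, zero at the start; "torque": the same for the moment, N m; "width": opening from 0.0 (shut) to 1.0 (fully open); "finger_force": force on a finger pad.
Only numpy, scipy, OpenCV 4.12 (cv2) and the standard library are available. Lean on these libraries where they do the work, as an engineer would, in place of code of your own. Each camera call takes 0.05 s, during which the arm holds its last target. There are 200 camera calls.

### The job

Fill the caddy's pockets in number order: first the bead pot with the black lid into the pocket marked with one dot, then the pot with the teal lid into the pocket marked with two dots, each standing upright on the pocket's floor and let go. Then take the orange-headed key from its stand, work it down past the springy pins until it is fully home in the caddy's lock, turn it clockwise about a quarter turn to its stop, and finish still gripping the key and holding it turned against the lock's return spring, so that I can fit the cover. Leave the pot with the white lid, the pliers and the roll of tape where they are.

Things in the scene. Friction and masses are not known exactly. Their poses are not given: they have to be found in the camera images.
- pot_black: Loose clear bead pot with blue beads and a black lid, about 35 g: round body 32 mm across, lid 36 mm across (top 7 mm), 33 mm tall, lid fixed on. Origin at the centre of its underside, z up. Goes into the one-dot pocket.
- pot_teal: Loose bead pot of the same shape and size, green beads, teal lid. Origin at the centre of its underside, z up. Goes into the two-dot pocket.
- pot_white: Loose bead pot of the same shape and size, red beads, white lid; a bystander to leave alone. Origin at the centre of its underside. The three pots swap places between starts.
- pliers_cutter: Loose blue-handled pliers lying on the desk behind the caddy, a bystander. Origin at the middle of the underside.
- tape_roll: Loose roll of beige tape 96 mm across and 25 mm tall lying flat at the back, a bystander. Origin at the middle of the underside.
- caddy: Fixed pale wooden caddy, 90 mm (x) by 250 mm (y), 30 mm tall, with two round pockets and, at its -y (right) end, a steel lock boss 50 mm across that rises to 60 mm above the desk. Origin at the centre of its underside, x away from the robot, y to the left, z up; turned up to 0.35 rad.
- pocket_one (a point): Centre of the floor of the one-dot pocket (one black dot in front of it), the one farther from the lock. Pocket 37 mm across and 12 mm deep, floor 18 mm above the desk; a pot in it sticks out 21 mm above the caddy's top.
- pocket_two (a point): Centre of the floor of the two-dot pocket (two black dots in front of it), between the first pocket and the lock and 75 mm from the first; same shape.
- keyway (a point): Mouth of the key slot, centre of the brass plug's face, 61 mm above the desk, on the plug's upright axis. x along the slot's long side, z up; turns with the plug. Slot 17.5 by 7.5 mm, 30 mm deep, 1.5 mm chamfer. Two sticky spring pins in its long sides, 10 and 19 mm down, one each side, resist the blade by 2 to 8 N each; a steady push passes them, a little wiggling eases it.
- plug (a joint): Turn of the lock's plug, rad: 0 at rest, slot along the caddy's x; grows clockwise seen from above to the stop at 1.4 (about a quarter turn). A spring drives it back to 0 (0.03 N m at 0, 0.1 N m at the stop). The key has some 0.1 rad of play in the slot. A steel tongue under the boss turns along.
- key_stand: Fixed dark wooden block 60 by 60 by 32 mm with a slot through it in which the key stands upright, tip 4 mm above the desk. Origin at the centre of its underside; its x lies along the slot.
- key: Loose reversible key, 40 g, 68 mm long, upright in its stand. Origin at the blade's tip, z up to the head, x along the blade's width. Steel blade 16 (x) by 6 mm (y), rounded tip, up to z = 28 mm; there a shoulder (26 by 12 mm, 4 mm thick) stops it on the stand or lock face; above, to z = 68 mm, an orange head 30 mm wide (x), 13 mm thick (y). Fits either way round.
- key_grip (a point): Point in the key's head, 53 mm above its tip (15 mm under its top), to pinch across the 13 mm thickness (the key's y).
- key_tip (a point): Tip of the key's blade, same as the key's origin; 28 mm below the keyway's mouth when the key is fully home.
- ring_magnifier: Fixed magnifier on a gooseneck at the back, an obstacle: its upright black-rimmed lens, 155 mm across, stands over the desk from 20 to 176 mm up, about 130 mm nearer the robot and 50 mm to the left of this origin (its stand, below the desk top's level). Carry things in front of the lens or well over it.

How it is judged:
On the way, in this order (a step that is already met when the one before it is completed fails the run):
1. the black-lidded pot stands upright in the one-dot pocket, let go, while the two-dot pocket is still empty (horizontal distance between pot_black and pocket_one below 0.007 m and z of pot_black in the frame of pocket_one below 0.004 m and angle between pot_black's own z axis and vertical below 0.12 rad and contact force between the fingers and pot_black below 0.1 N and horizontal distance between pot_teal and pocket_two above 0.02 m), for 0.2 s.
2. the teal-lidded pot stands upright in the two-dot pocket, let go (horizontal distance between pot_teal and pocket_two below 0.007 m and z of pot_teal in the frame of pocket_two below 0.004 m and angle between pot_teal's own z axis and vertical below 0.12 rad and contact force between the fingers and pot_teal below 0.1 N), for 0.2 s.
3. the key is fully home in the lock, not yet turned (z of key_tip in the frame of keyway below -0.0245 m and horizontal distance between key_tip and keyway below 0.004 m and angle between key's own z axis and vertical below 0.15 rad and value of joint plug below 0.4 rad), for 0.1 s.
At the end, for the whole second after the job is handed in: Fingers grip the key (over 2 N), its upright blade (0.15 rad) over 23.5 mm deep in the keyway, plug held beyond 1.2 rad; black-lidded pot in the one-dot and teal-lidded in the two-dot pocket, within 7 mm of centre and 4 mm of the floor, upright (0.12 rad), untouched by the fingers (all of step 2 and value of joint plug above 1.2 rad and z of key_tip in the frame of keyway below -0.0235 m and horizontal distance between key_tip and keyway below 0.004 m and angle between key's own z axis and vertical below 0.15 rad and contact force between the fingers and key above 2 N and contact force between the fingers and pot_black below 0.1 N and horizontal distance between pot_black and pocket_one below 0.007 m and z of pot_black in the frame of pocket_one below 0.004 m and angle between pot_black's own z axis and vertical below 0.12 rad); the arm keeps its last pose, push and grip.
It fails at once if the white-lidded pot is moved by more than 20 mm or tipped (distance of pot_white from where it was at the start of the episode above 0.02 m or angle between pot_white's own z axis and vertical above 0.5 rad).
It fails at once if the pliers or the tape roll are moved by more than 20 mm (distance of any of pliers_cutter, tape_roll from where it was at the start of the episode above 0.02 m).
It also fails if it takes over 72 s, if anything falls off the work surface, if the arm or the gripper's body presses on something with over 40 N, if the wrist force passes 120 N, or if a joint passes its speed limit or range.

## Working session

There is one attempt and no reset: what is moved stays moved. The work goes in short steps, Python scripts to look and compute and a tool call to move; the robot and the scene stay as the last step left them, time stands still between calls to the robot, and variables do not carry over. Pictures are saved under pics/ and viewed, at most 12 in all, crops included, and the job is handed in when it is done.

Besides the shell and the picture viewer there is one more tool, called after "Request:" by a JSON object that holds its "op" and its "data", one argument or row to a line. send_rows: Moves the arm, as the interface text tells. Its arguments: {"type":"object","properties":{"rows":{"type":"string"},"squeeze":{"type":"number"}},"required":["rows"]}

```bash
mkdir -p pics; ls; cat > h.py <<'E'
import numpy as np, cv2
from cell import arm
def K(c):
    f=240/np.tan(np.radians(c["vfov"])/2); return f,c["cx"],c["cy"]
def pose(c,s=None):
    "camera->world R,t"
    if "hand_eye" in c:
        H=np.array(c["hand_eye"]); Rt=np.array(s["tool_rot"]); 
        return Rt@H[:3,:3], Rt@H[:3,3]+np.array(s["tool_pos"])
    R=np.array(c["R"]); return R.T, -R.T@np.array(c["t"])
def cloud(c,s=None,mask=None):
    f,cx,cy=K(c); z=c["z_map"]; m=(z>0) if mask is None else (mask&(z>0))
    v,u=np.nonzero(m); d=z[v,u]; P=np.stack([(u-cx)/f*d,(v-cy)/f*d,d],1)
    R,t=pose(c,s); return P@R.T+t,u,v
def pix(c,X,s=None):
    f,cx,cy=K(c); R,t=pose(c,s); p=(np.asarray(X)-t)@R; return p[0]/p[2]*f+cx,p[1]/p[2]*f+cy
E
python3 - <<'E'
from h import *
np.set_printoptions(precision=4,suppress=True)
s=arm.sense(); print(s["t"],s["tool_pos"],s["tool_rot"])
for n in ["top","side"]:
    c=arm.camera(n); cv2.imwrite(f"pics/{n}0.png",c["image"]); R,t=pose(c); print(n,t,R[:,2],c["vfov"])
    for k in ["pot_black","pot_teal","pot_white","caddy","plug","key_stand","key","pliers_cutter","tape_roll","ring_magnifier"]:
        for o in arm.outline_of(k,c)[:2]:
            P,u,v=cloud(c,None,o["pixels"])
            if len(P): print(k,round(o["p"],2),len(P),"px",int(u.mean()),int(v.mean()),"med",np.median(P,0),"lo",np.percentile(P,2,0),"hi",np.percentile(P,98,0))
E
```

```text
pics
0.0 [0.2408 0.5764 0.2555] [[-0.9227  0.3855 -0.0005]
 [ 0.3855  0.9227 -0.0014]
 [-0.0001 -0.0015 -1.    ]]
top [ 0.3433 -0.0052  1.109 ] [ 0.2067 -0.0167 -0.9783] 47.13177998409165
pot_black 0.84 262 px 424 295 med [ 0.438  -0.21    0.0322] lo [ 0.4225 -0.2254  0.0284] hi [ 0.4538 -0.1935  0.0367]
pot_black 0.44 902 px 477 255 med [ 0.509  -0.3207  0.0304] lo [ 0.4806 -0.3592  0.0028] hi [ 0.5462 -0.2942  0.0354]
pot_teal 0.79 265 px 355 304 med [ 0.4314 -0.0735  0.0324] lo [ 0.4162 -0.0897  0.0284] hi [ 0.4472 -0.0574  0.0358]
pot_teal 0.54 511 px 180 219 med [0.6368 0.273  0.0095] lo [ 0.5977  0.2112 -0.0024] hi [0.6571 0.3272 0.0148]
pot_white 0.81 239 px 409 234 med [ 0.5617 -0.192   0.0323] lo [ 0.5456 -0.2074  0.0279] hi [ 0.5777 -0.1763  0.0361]
caddy 0.83 6050 px 197 299 med [0.4633 0.2359 0.0294] lo [0.415  0.1142 0.0143] hi [0.5134 0.3543 0.061 ]
caddy 0.23 916 px 439 186 med [ 0.6624 -0.2672  0.0219] lo [ 0.616  -0.312  -0.0015] hi [ 0.7063 -0.2216  0.0275]
plug 0.64 328 px 240 288 med [0.4752 0.1468 0.0589] lo [0.4589 0.1099 0.0333] hi [0.4895 0.167  0.0636]
key_st
[... 1320 characters left out ...]
 hi [0.5193 0.3504 0.0602]
caddy 0.19 101 px 284 200 med [0.4778 0.135  0.0408] lo [0.4622 0.1006 0.0292] hi [0.492  0.166  0.0616]
plug 0.51 108 px 285 200 med [0.4779 0.136  0.0574] lo [0.4621 0.1008 0.0295] hi [0.4921 0.1656 0.0622]
key_stand 0.85 703 px 303 298 med [ 0.5156 -0.354   0.0277] lo [ 0.4828 -0.3668  0.0018] hi [ 0.5504 -0.3105  0.0344]
key 0.63 248 px 303 282 med [ 0.5169 -0.3365  0.0554] lo [ 0.5025 -0.3414  0.0325] hi [ 0.5311 -0.3278  0.0726]
pliers_cutter 0.57 65 px 339 194 med [0.6425 0.2755 0.0082] lo [0.6246 0.2056 0.0012] hi [0.6577 0.3155 0.0119]
ring_magnifier 0.51 149 px 268 268 med [ 0.4407 -0.2185  0.0317] lo [ 0.4266 -0.2315 -0.0009] hi [ 0.4544 -0.1948  0.0354]
```

View pics/top0.png

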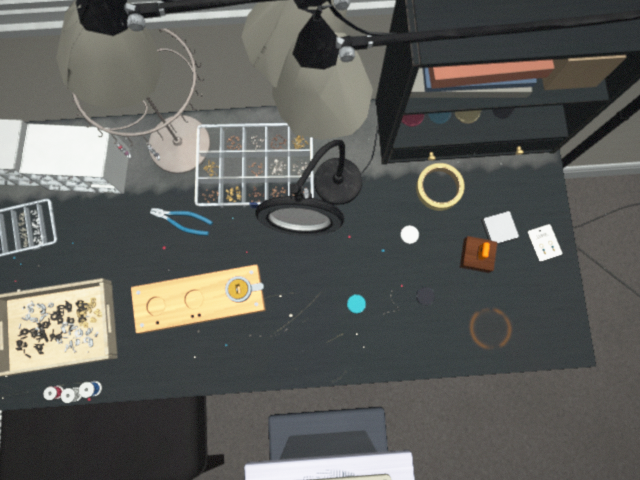

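```bash
python3 - <<'E'
from h import *
np.set_printoptions(precision=4,suppress=True)
s=arm.sense();c=arm.camera("wrist"); cv2.imwrite("pics/w0.png",c["image"]); R,t=pose(c,s);print(t,R,c["vfov"])
print(c["hand_eye"])
c=arm.camera("top")
P,u,v=cloud(c)
# magnifier: points above 0.09
m=(P[:,2]>0.08)&(P[:,0]>0.3); Q=P[m]; print(len(Q),Q.min(0),Q.max(0),np.median(Q,0))
for a,b in [(0.3,.5),(.5,.7),(.7,.9)]:
  q=Q[(Q[:,0]>a)&(Q[:,0]<b)]
  if len(q):print(a,len(q),np.percentile(q,5,0),np.percentile(q,95,0))
E
```

```text
[0.1696 0.6052 0.374 ] [[ 0.3855  0.8798  0.2779]
 [ 0.9227 -0.3678 -0.1157]
 [ 0.0004  0.3011 -0.9536]] 58.11619937384057
[[ 0.     -0.9536 -0.3011  0.0769]
 [ 1.     -0.0001  0.0004 -0.0012]
 [-0.0004 -0.3011  0.9536 -0.1177]
 [ 0.      0.      0.      1.    ]]
83491 [ 0.5752 -0.6473  0.08  ] [0.9016 0.6094 0.6019] [ 0.7417 -0.0358  0.3396]
0.5 16632 [ 0.5975 -0.0749  0.1244] [0.6978 0.2592 0.5507]
0.7 66767 [ 0.708  -0.4809  0.0962] [0.898  0.5125 0.5617]
```

The top view shows the caddy at left (135–262, 268–330) with its lock at (240,289). The pots are white (410,234), teal (356,304) and black (424,295). The key stand is at (480,253) and the magnifier lens at (300,213). I'm moving over the caddy to look at it closely.

Request:
{"op": "send_rows", "data": {
  "rows": "1 -80 -50 -4 0 0 0.25; 1 -160 -100 -7 0 0 0.5; 1 -240 -150 -10 0 0 0.75; 1 -320 -199 -14 0 0 1.0; 1 -320 -199 -14 0 0 1.0; 1 -320 -199 -14 0 0 1.0; 1 -320 -199 -14 0 0 1.0; 1 -320 -199 -14 0 0 1.0; 1 -320 -199 -14 0 0 1.0; 1 -320 -199 -14 0 0 1.0; 1 -320 -199 -14 0 0 1.0; 1 -320 -199 -14 0 0 1.0; 1 -320 -199 -14 0 0 1.0; 0.65 -320 -199 -14 0 0 1.0; 0.65 -320 -199 -14 0 0 1.0"
}}

```text
t: 2.45
tool_pos: [0.4588, 0.2708, 0.2702]
tool_rot: [[-0.176, 0.984, -0.0], [0.984, 0.176, 0.0], [0.0, -0.0, -1.0]]
wrist_force: [-0.4, -1.2, 0.9]
width: 0.75
finger_force: 0.0
```

```bash
python3 - <<'E'
from h import *
np.set_printoptions(precision=4,suppress=True)
s=arm.sense(); print(s["t"],s["tool_pos"],s["tool_rot"],s["qpos"],s["wrist_force"],s["width"],np.abs(s["qd"]).max())
c=arm.camera("wrist"); cv2.imwrite("pics/w1.png",c["image"]); np.savez("w1.npz",**{k:c[k] for k in["image","z_map","vfov","cx","cy","hand_eye"]},tp=s["tool_pos"],tr=s["tool_rot"])
P,u,v=cloud(c,s)
reg=(P[:,0]>.38)&(P[:,0]<.56)&(P[:,1]>.08)&(P[:,1]<.4)
for lo,hi,n in [(.025,.035,"top"),(.056,.066,"boss"),(.014,.022,"pocketfloor")]:
    m=reg&(P[:,2]>lo)&(P[:,2]<hi); Q=P[m]; 
    r=cv2.minAreaRect((Q[:,:2]*1000).astype(np.float32)); print(n,m.sum(),np.median(Q,0),r)
m=reg&(P[:,2]<.1); print("desk z",np.median(P[(abs(P[:,2])<.012)][:,2]))
E
```

```text
2.45 [0.4588 0.2708 0.2702] [[-0.1763  0.9843 -0.0003]
 [ 0.9843  0.1763  0.0001]
 [ 0.0001 -0.0003 -1.    ]] [-0.8583  0.1157  0.261   1.6985 -0.0309  1.3316 -0.4145] [-0.3708 -1.1859  0.8853] 0.7496694854014343 0.005600185524944728
top 23210 [0.4636 0.2616 0.0302] ((462.8045654296875, 258.7700500488281), (108.77778625488281, 308.1266784667969), 10.903382301330566)
boss 2212 [0.4763 0.151  0.0603] ((476.4468078613281, 149.11558532714844), (49.18889236450195, 49.2419319152832), 17.63170623779297)
pocketfloor 2806 [0.4622 0.302  0.0182] ((445.1607360839844, 318.7611999511719), (57.86128234863281, 199.3177032470703), 22.647449493408203)
desk z -0.00042655994843704415
```

View pics/w1.png

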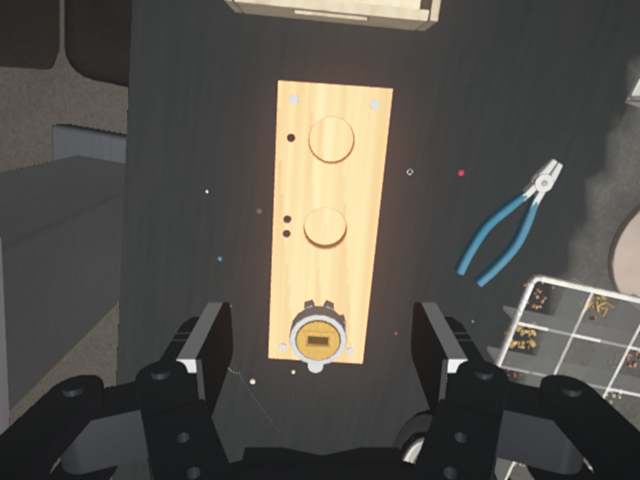

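The wrist view shows pocket one at (332,138), pocket two at (325,226) and the lock slot at (318,341), with a dot row confirming which pocket is which. Next I'm fitting the geometry.

```bash
cat >> h.py <<'E'
def onplane(c,s,uv,z0):
    f,cx,cy=K(c); R,t=pose(c,s); uv=np.atleast_2d(uv).astype(float)
    d=np.stack([(uv[:,0]-cx)/f,(uv[:,1]-cy)/f,np.ones(len(uv))],1)@R.T
    return t+d*((z0-t[2])/d[:,2])[:,None]
def circ(p):
    A=np.c_[2*p,np.ones(len(p))]; x=np.linalg.lstsq(A,(p**2).sum(1),rcond=None)[0]
    return x[:2],np.sqrt(x[2]+x[0]**2+x[1]**2)
def blob_at(mask,uv):
    n,L=cv2.connectedComponents(mask.astype(np.uint8)); return L==L[int(uv[1]),int(uv[0])]
def contour(mask):
    cs,_=cv2.findContours(mask.astype(np.uint8),cv2.RETR_EXTERNAL,cv2.CHAIN_APPROX_NONE); return max(cs,key=len)[:,0,:]
def rfit(p,it=5,tol=1.5e-3):
    k=np.ones(len(p),bool)
    for _ in range(it):
        o,r=circ(p[k]); e=abs(np.hypot(*(p-o).T)-r); k=e<max(tol,np.percentile(e,60))
    return o,r,k.sum()
def height(c,s):
    f,cx,cy=K(c); R,t=pose(c,s); v,u=np.mgrid[:480,:640]; z=c["z_map"]
    h=((u-cx)/f*z)*R[2,0]+((v-cy)/f*z)*R[2,1]+z*R[2,2]+t[2]; return np.where(z>0,h,np.nan)
E
python3 - <<'E'
from h import *
np.set_printoptions(precision=4,suppress=True)
d=np.load("w1.npz"); c={k:d[k] for k in d}; s=dict(tool_pos=d["tp"],tool_rot=d["tr"])
h=height(c,s)
for n,uv in [("one",(332,138)),("two",(325,226))]:
    m=(h<.0255)&(h>.01); b=blob_at(m,uv); ct=contour(b); p=onplane(c,s,ct,.03)[:,:2]
    print(n,b.sum(),rfit(p)[0:3])
# boss
m=(h>.055)&(h<.07); b=blob_at(m,(318,325)); p=onplane(c,s,contour(b),.06)[:,:2]; print("boss",rfit(p),b.sum())
g=cv2.cvtColor(c["image"],cv2.COLOR_BGR2GRAY)
print(g[330:352:2,300:338:2])
# caddy yaw: caddy top wood
hs=cv2.cvtColor(c["image"],cv2.COLOR_BGR2HSV)
m=(abs(h-.03)<.004)|((h>.01)&(h<.026)); b=blob_at(m,(300,180)); 
r=cv2.minAreaRect((onplane(c,s,contour(b),.03)[:,:2]*1000).astype(np.float32)); print(r)
E
```

```text
one 1598 (array([0.4582, 0.3149]), np.float64(0.017818622204069125), np.int64(126))
two 1291 (array([0.4664, 0.2409]), np.float64(0.017507253723636707), np.int64(113))
boss (array([0.4764, 0.1502]), np.float64(0.024870075116441293), np.int64(156)) 2257
[[168 186 183 184 179 183 184 184 184 189 191 189 190 189 192 190 193 191
  128]
 [192 191 190 190 191 195 193 194 192 182 180 181 182 172 183 182 180 180
  184]
 [195 194 189 192 193 198 193 196 199 200 189 194 199 198 195 199 194 192
  196]
 [197 197 191 184 136 128 130 144 148 162 163 168 161 180 171 192 198 193
  193]
 [196 196 194 175 112  90  92  90  91  92  91  95  95  95 145 190 198 195
  192]
 [196 193 195 173 107  92  94  93  94  96  96  95  95  91 148 192 194 193
  191]
 [195 193 194 168 108  94  94  94  93  96  94  94  94  92 152 196 194 193
  193]
 [196 192 193 161 153 146 136 135 127 130 121 119 116 113 147 192 198 191
  192]
 [195 194 192 175 178 172 169 170 164 162 167 164 166 162 162 181 196 192
  195]
 [194 192 194 192 193 194 193 191 192 192 198 195 195 196 195 191 192 192
  186]
 [182 189 190 190 189 191 192 189 192 191 193 195 193 195 196 193 190 190
  161]]
((467.38995361328125, 232.9987030029297), (90.02870178222656, 250.1100616455078), 6.282835960388184)
```

Request:
{"op": "send_rows", "data": {
  "rows": "0.65 -36 -8 6 0 0 0.067; 0.65 -72 -16 12 0 0 0.067; 0.65 -108 -24 18 0 0 0.067; 0.65 -144 -32 24 0 0 0.067; 0.65 -180 -40 30 0 0 0.067; 0.65 -216 -48 36 0 0 0.067; 0.65 -252 -56 42 0 0 0.067; 0.65 -288 -64 48 0 0 0.067; 0.65 -324 -72 54 0 0 0.067; 0.65 -360 -80 60 0 0 0.067; 0.65 -396 -88 66 0 0 0.067; 0.65 -431 -96 70 0 0 0.067; 0.65 -431 -96 70 0 0 0.067; 0.65 -431 -96 70 0 0 0.067; 0.65 -431 -96 70 0 0 0.067; 0.65 -431 -96 70 0 0 0.067"
}}

```text
t: 3.83
tool_pos: [0.4404, -0.17, 0.2003]
tool_rot: [[-0.11, 0.994, 0.0], [0.994, 0.11, 0.0], [0.0, 0.0, -1.0]]
wrist_force: [-0.5, 0.3, -1.1]
width: 0.65
finger_force: 0.0
```

```bash
cat >> h.py <<'E'
def pots(c,s,lo=.027,hi=.040):
    "all lid discs in a wrist picture"
    h=height(c,s); n,L,st,ce=cv2.connectedComponentsWithStats(((h>lo)&(h<hi)).astype(np.uint8)); out=[]
    for i in range(1,n):
        if st[i,4]<300 or st[i,2]>160: continue
        b=L==i; p=onplane(c,s,contour(b),.033)[:,:2]; o,r,k=rfit(p)
        if .014<r<.021: out.append((o,r,c["image"][b].mean(0),ce[i],np.nanmedian(h[b])))
    return out
def tool(s,X,yaw=None):
    "mm shift in tool axes to world point X, and turn about tool z for tool-y bearing yaw"
    R=np.array(s["tool_rot"]); d=R.T@(np.asarray(X)-s["tool_pos"])*1000
    a=None
    if yaw is not None:
        cur=np.arctan2(R[1,1],R[0,1]); a=-((yaw-cur+np.pi)%(2*np.pi)-np.pi)
    return np.round(d,1),a
E
python3 - <<'E'
from h import *
np.set_printoptions(precision=4,suppress=True)
s=arm.sense(); print(s["t"],s["tool_pos"],s["tool_rot"],s["qpos"],s["width"],np.abs(s["qd"]).max())
c=arm.camera("wrist"); cv2.imwrite("pics/w2.png",c["image"])
for q in pots(c,s): print(q, tool(s,[*q[0],.046])[0])
# finger tips in tool coordinates from the depth
f,cx,cy=K(c);H=np.array(c["hand_eye"]);z=c["z_map"];v,u=np.mgrid[:480,:640]
T=np.stack([(u-cx)/f*z,(v-cy)/f*z,z],-1)@H[:3,:3].T+H[:3,3]
for sg in (-1,1):
    m=(z>0)&(abs(T[...,0])<.013)&(T[...,1]*sg>.02)&(T[...,1]*sg<.06)&(T[...,2]<.06)
    print("finger",sg,m.sum(),np.percentile(T[m],[1,50,99],axis=0) if m.any() else "")
E
```

```text
3.8333 [ 0.4404 -0.17    0.2003] [[-0.1101  0.9939  0.0001]
 [ 0.9939  0.1101  0.0004]
 [ 0.0004  0.0001 -1.    ]] [-0.4321  0.0115  0.7196  1.957  -0.0087  1.176   0.4011] 0.650476239245487 0.00312617382332137
(array([ 0.4344, -0.0768]), np.float64(0.017742862111625034), array([248.2991, 246.9993, 151.8161]), array([329.0639,  68.1274]), np.float64(0.033381739235465835)) [ 93.2   4.3 154.4]
(array([ 0.5637, -0.1939]), np.float64(0.01847256068370134), array([249.0078, 249.7157, 250.1153]), array([491.3322, 265.3356]), np.float64(0.03340558177297104)) [-37.4 119.9 154.3]
(array([ 0.4401, -0.2122]), np.float64(0.01821328534842886), array([102.7237,  99.0197, 101.1604]), array([315.0111, 271.4124]), np.float64(0.03332794813145873)) [-42.   -5.  154.3]
finger -1 18499 [[-0.0109 -0.0596 -0.0562]
 [ 0.0092 -0.0481 -0.0334]
 [ 0.0125 -0.028   0.0156]]
finger 1 18872 [[-0.0109  0.027  -0.0561]
 [ 0.0093  0.0472 -0.0336]
 [ 0.0124  0.0594  0.0156]]
```

Request:
{"op": "send_rows", "data": {
  "rows": "0.65 -20 -2 30 0 0 0; 0.65 -42 -5 60 0 0 0; 0.65 -42 -5 90 0 0 0; 0.65 -42 -5 115 0 0 0; 0.65 -42 -5 135 0 0 0; 0.65 -42 -5 150 0 0 0; 0.65 -42 -5 160 0 0 0; 0.65 -42 -5 165 0 0 0; 0.65 -42 -5 165 0 0 0; 0.5 -42 -5 165 0 0 0; 0.3 -42 -5 165 0 0 0; 0.3 -42 -5 165 0 0 0; 0.3 -42 -5 165 0 0 0; 0.3 -42 -5 165 0 0 0; 0.3 -42 -5 165 0 0 0; 0.3 -42 -5 165 0 0 0",
  "squeeze": 30
}}

```text
t: 5.22
tool_pos: [0.4403, -0.2138, 0.0363]
tool_rot: [[-0.108, 0.994, 0.002], [0.994, 0.108, 0.0], [0.0, 0.002, -1.0]]
wrist_force: [-3.2, 0.6, 6.9]
width: 0.4
finger_force: 29.7
```

Request:
{"op": "send_rows", "data": {
  "rows": "0.3 0 0 -10 0 0 0; 0.3 0 0 -30 0 0 0; 0.3 0 0 -55 0 0 0; 0.3 0 0 -80 0 0 0; 0.3 0 0 -100 0 0 0; 0.3 0 0 -100 0 0 0; 0.3 0 0 -100 0 0 0; 0.3 0 0 -100 0 0 0"
}}

```text
t: 5.88
tool_pos: [0.4394, -0.2135, 0.1352]
tool_rot: [[-0.108, 0.994, 0.0], [0.994, 0.108, 0.001], [0.0, 0.0, -1.0]]
wrist_force: [-1.1, 0.2, -0.6]
width: 0.396
finger_force: 30.0
```

```bash
python3 - <<'E'
from h import *
np.set_printoptions(precision=4,suppress=True)
s=arm.sense(); print(s["t"],s["tool_pos"],s["wrist_force"],s["width"])
c=arm.camera("wrist"); cv2.imwrite("pics/w3.png",c["image"])
f,cx,cy=K(c);H=np.array(c["hand_eye"]);z=c["z_map"];v,u=np.mgrid[:480,:640]
T=np.stack([(u-cx)/f*z,(v-cy)/f*z,z],-1)@H[:3,:3].T+H[:3,3]
m=(z>0)&(abs(T[...,1])<.022)&(abs(T[...,0])<.03)&(T[...,2]<.06)&(T[...,2]>-.02)
print(m.sum(),np.percentile(T[m],[1,10,50,90,99],axis=0))
b=m&(T[...,2]>.0)&(T[...,2]<.02)
print(np.percentile(T[b],[1,50,99],axis=0))
E
```

```text
5.8833 [ 0.4394 -0.2135  0.1352] [-1.0714  0.2063 -0.6122] 0.3964748719826901
13925 [[-0.0151 -0.0214 -0.0185]
 [-0.0096 -0.0178 -0.013 ]
 [ 0.0049 -0.      0.0029]
 [ 0.0137  0.0173  0.0054]
 [ 0.0183  0.0213  0.0206]]
[[-0.0155 -0.0208  0.0011]
 [ 0.0045 -0.0004  0.0031]
 [ 0.0184  0.0207  0.0178]]
```

View pics/w3.png

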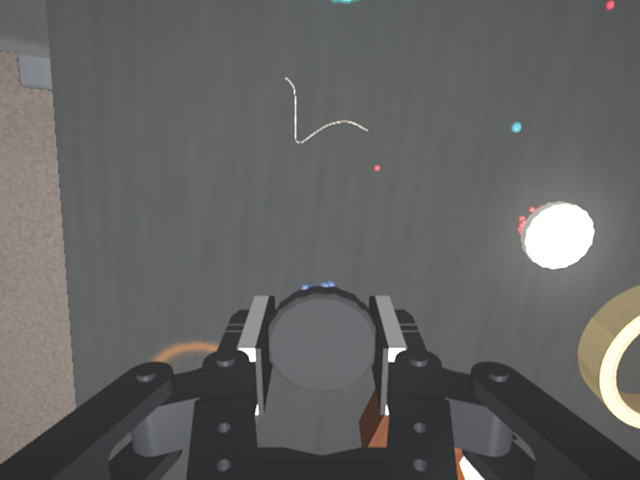

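The pot is held upright by its lid: disc at (323,340), with the pads at (258,350) and (388,350). Now working out the exact in-hand offset.

```bash
cat >> h.py <<'E'
def held(c,zt):
    "circle of the held lid's top, tool coords, from depth"
    f,cx,cy=K(c);H=np.array(c["hand_eye"]);z=c["z_map"];v,u=np.mgrid[:480,:640]
    T=np.stack([(u-cx)/f*z,(v-cy)/f*z,z],-1)@H[:3,:3].T+H[:3,3]
    m=(z>0)&(abs(T[...,2]-zt)<.0025)&(abs(T[...,0])<.03)&(abs(T[...,1])<.0175)
    m=cv2.morphologyEx(m.astype(np.uint8),cv2.MORPH_OPEN,np.ones((3,3)))>0
    p=T[m][:,:2]; xs=[p[abs(p[:,1]-y)<.0006,0] for y in np.arange(-.014,.0141,.002)]
    return np.median([(x.min()+x.max())/2 for x in xs if len(x)>5]),np.median(T[m][:,2]),[round((x.max()-x.min())*1000,1) for x in xs if len(x)>5]
E
python3 - <<'E'
from h import *
s=arm.sense();c=arm.camera("wrist");x,z,w=held(c,.003);print(x,z,w)
R=np.array(s["tool_rot"]); 
one=np.array([.4582,.3149]); 
T=np.r_[one-R[:2,0]*x,.0185+.033+z]; print(T,tool(s,T),tool(s,[0.458,0.315,.135]))
E
```

```text
0.0007191860374415326 0.0030420255666553167 [np.float64(25.5), np.float64(27.7), np.float64(30.8), np.float64(33.3), np.float64(33.9), np.float64(36.1), np.float64(36.2), np.float64(36.0), np.float64(35.5), np.float64(34.9), np.float64(33.4), np.float64(32.4), np.float64(30.6), np.float64(26.4), np.float64(23.8)]
[0.45827755 0.31418501 0.05454203] (array([522.4,  76. ,  80.4]), None) (array([523.3,  75.8,  -0. ]), None)
```

Request:
{"op": "send_rows", "data": {
  "rows": "0.3 20 3 0 0 0 0; 0.3 55 8 0 0 0 0; 0.3 95 14 0 0 0 0; 0.3 135 20 0 0 0 0; 0.3 175 25 0 0 0 0; 0.3 215 31 0 0 0 0; 0.3 255 37 0 0 0 0; 0.3 295 43 0 0 0 0; 0.3 335 49 0 0 0 0; 0.3 375 55 0 0 0 0; 0.3 415 61 0 0 0 0; 0.3 455 67 0 0 0 0; 0.3 490 72 0 0 0 0; 0.3 512 75 0 0 0 0; 0.3 522.5 76.5 10 0 0 0; 0.3 522.5 76.5 30 0 0 0; 0.3 522.5 76.5 45 0 0 0; 0.3 522.5 76.5 55 0 0 0; 0.3 522.5 76.5 60 0 0 0; 0.3 522.5 76.5 60 0 0 0"
}}

```text
t: 7.65
tool_pos: [0.4587, 0.3132, 0.0739]
tool_rot: [[-0.107, 0.994, -0.002], [0.994, 0.107, -0.002], [-0.002, -0.002, -1.0]]
wrist_force: [0.1, 0.7, -1.0]
width: 0.402
finger_force: 30.0
```

```bash
python3 - <<'E'
from h import *
np.set_printoptions(precision=4,suppress=True)
s=arm.sense();c=arm.camera("wrist"); cv2.imwrite("pics/w4.png",c["image"][:, :]);print(s["tool_pos"],s["tool_rot"],held(c,.003)); print(tool(s,[.4583,.3142,.0545]))
E
```

```text
[0.4587 0.3132 0.0739] [[-0.1074  0.9942 -0.0018]
 [ 0.9942  0.1073 -0.0018]
 [-0.0016 -0.002  -1.    ]] (np.float64(0.0006790599743340155), np.float64(0.0030370462446138377), [np.float64(25.3), np.float64(28.5), np.float64(31.1), np.float64(32.8), np.float64(34.7), np.float64(35.5), np.float64(36.8), np.float64(36.0), np.float64(35.5), np.float64(35.6), np.float64(33.6), np.float64(32.1), np.float64(30.2), np.float64(26.2), np.float64(23.1)])
(array([ 1. , -0.3, 19.4]), None)
```

Request:
{"op": "send_rows", "data": {
  "rows": "0.3 0.8 0 3 0 0 0; 0.3 0.8 0 6 0 0 0; 0.3 0.8 0 9 0 0 0; 0.3 0.8 0 12 0 0 0; 0.3 0.8 0 15 0 0 0; 0.3 0.8 0 18 0 0 0; 0.3 0.8 0 20 0 0 0; 0.3 0.8 0 20 0 0 0; 0.3 0.8 0 20 0 0 0"
}}

```text
t: 8.45
tool_pos: [0.4592, 0.3147, 0.0552]
tool_rot: [[-0.108, 0.994, -0.0], [0.994, 0.108, -0.0], [-0.0, -0.0, -1.0]]
wrist_force: [0.6, 0.3, 0.5]
width: 0.399
finger_force: 30.0
```

Request:
{"op": "send_rows", "data": {
  "rows": "0.5 0 0 1 0 0 0; 0.6 0 0 1 0 0 0; 0.65 0 0 1 0 0 0; 0.65 0 0 0 0 0 0; 0.65 0 0 0 0 0 0; 0.65 0 0 -15 0 0 0; 0.65 0 0 -45 0 0 0; 0.65 0 0 -80 0 0 0; 0.65 -10 0 -120 0 0 0; 0.65 -20 0 -155 0 0 0; 0.65 -20 0 -165 0 0 0; 0.65 -20 0 -165 0 0 0; 0.65 -20 0 -165 0 0 0"
}}

```text
t: 9.53
tool_pos: [0.4613, 0.2951, 0.2204]
tool_rot: [[-0.108, 0.994, 0.001], [0.994, 0.108, 0.001], [0.001, 0.001, -1.0]]
wrist_force: [-0.1, 0.5, -0.1]
width: 0.648
finger_force: 0.0
```

```bash
python3 - <<'E'
from h import *
np.set_printoptions(precision=4,suppress=True)
s=arm.sense();c=arm.camera("wrist"); cv2.imwrite("pics/w5.png",c["image"]);print(s["t"],s["tool_pos"],s["tool_rot"])
h=height(c,s); n,L,st,ce=cv2.connectedComponentsWithStats(((h>.044)&(h<.056)).astype(np.uint8))
for i in range(1,n):
    if st[i,4]>400:
        b=L==i; print(ce[i],st[i,4],rfit(onplane(c,s,contour(b),.051)[:,:2]),np.nanpercentile(h[b],[5,50,95]))
m=(h<.0255)&(h>.01); uv=pix(c,[.4664,.2409,.018],s); print(uv); b=blob_at(m,uv); print(b.sum(),rfit(onplane(c,s,contour(b),.03)[:,:2]))
print("teal above",tool(s,[.4344,-.0768,.0355]))
E
```

```text
9.5333 [0.4613 0.2951 0.2204] [[-0.1079  0.9942  0.0005]
 [ 0.9942  0.1079  0.001 ]
 [ 0.001   0.0006 -1.    ]]
[428.5817  19.9431] 404 (array([0.5129, 0.4223]), np.float64(0.009534624666098604), np.int64(59)) [0.0444 0.0457 0.047 ]
[308.6271  32.4667] 2781 (array([0.4401, 0.4153]), np.float64(0.04866597683115349), np.int64(282)) [0.0445 0.0456 0.0469]
[321.4042 184.1647] 2259 (array([0.4588, 0.3155]), np.float64(0.017864246164434845), np.int64(153)) [0.05   0.0513 0.0525]
[321.0184 372.4586] 543 (array([0.4761, 0.1536]), np.float64(0.023947461528855796), np.int64(108)) [0.0447 0.0502 0.0554]
(np.float64(320.775997671605), np.float64(269.719488668157))
1542 (array([0.4664, 0.2412]), np.float64(0.01741602830357684), np.int64(125))
teal above (array([-367. ,  -67. ,  184.5]), None)
```

Request:
{"op": "send_rows", "data": {
  "rows": "0.65 -20 -4 2 0 0 0; 0.65 -55 -11 5 0 0 0; 0.65 -95 -19 10 0 0 0; 0.65 -135 -27 15 0 0 0; 0.65 -175 -35 20 0 0 0; 0.65 -215 -44 25 0 0 0; 0.65 -255 -52 30 0 0 0; 0.65 -290 -60 35 0 0 0; 0.65 -315 -65 38 0 0 0; 0.65 -325 -67 40 0 0 0; 0.65 -325 -67 40 0 0 0; 0.65 -325 -67 40 0 0 0; 0.65 -325 -67 40 0 0 0"
}}

```text
t: 10.67
tool_pos: [0.4298, -0.0339, 0.1799]
tool_rot: [[-0.11, 0.994, -0.001], [0.994, 0.11, -0.0], [-0.0, -0.001, -1.0]]
wrist_force: [-0.1, 0.7, 0.8]
width: 0.65
finger_force: 0.0
```

```bash
python3 - <<'E'
from h import *
np.set_printoptions(precision=4,suppress=True)
s=arm.sense();print(s["t"],s["tool_pos"])
c=arm.camera("wrist")
for q in pots(c,s): print(q, tool(s,[*q[0],.0355])[0])
E
```

```text
10.6667 [ 0.4298 -0.0339  0.1799]
(array([ 0.4343, -0.0756]), np.float64(0.018245823699855425), array([243.8382, 243.1   , 153.0291]), array([322.1564, 283.0811]), np.float64(0.0333026077272342)) [-42.    0.  144.4]
```

Request:
{"op": "send_rows", "data": {
  "rows": "0.65 -20 0 30 0 0 0; 0.65 -42 0 60 0 0 0; 0.65 -42 0 85 0 0 0; 0.65 -42 0 107 0 0 0; 0.65 -42 0 125 0 0 0; 0.65 -42 0 137 0 0 0; 0.65 -42 0 144 0 0 0; 0.65 -42 0 144 0 0 0; 0.65 -42 0 144 0 0 0; 0.5 -42 0 144 0 0 0; 0.3 -42 0 144 0 0 0; 0.3 -42 0 144 0 0 0; 0.3 -42 0 144 0 0 0; 0.3 -42 0 144 0 0 0; 0.3 -42 0 144 0 0 0; 0.3 -42 0 134 0 0 0; 0.3 -42 0 110 0 0 0; 0.3 -42 0 80 0 0 0; 0.3 -42 0 50 0 0 0; 0.3 -42 0 44 0 0 0",
  "squeeze": 30
}}

```text
t: 12.38
tool_pos: [0.4365, -0.0778, 0.1412]
tool_rot: [[-0.107, 0.994, 0.007], [0.994, 0.107, 0.001], [0.001, 0.007, -1.0]]
wrist_force: [0.7, -0.5, -0.2]
width: 0.397
finger_force: 30.0
```

```bash
python3 - <<'E'
from h import *
np.set_printoptions(precision=4,suppress=True)
s=arm.sense();c=arm.camera("wrist");x,z,w=held(c,.003);print(x,z,w,s["width"],s["tool_pos"])
R=np.array(s["tool_rot"]); two=np.array([.4664,.2410])
T=np.r_[two-R[:2,0]*x,.0185+.033+z]; print(T,tool(s,T))
E
```

```text
0.0004302662720199017 0.003966392945659883 [np.float64(24.6), np.float64(28.2), np.float64(31.0), np.float64(32.6), np.float64(34.3), np.float64(35.3), np.float64(36.4), np.float64(36.2), np.float64(35.9), np.float64(34.5), np.float64(33.6), np.float64(31.8), np.float64(28.9), np.float64(25.7), np.float64(21.7)] 0.3972889104750056 [ 0.4365 -0.0778  0.1412]
[0.4664 0.2406 0.0555] (array([313.3,  63.1,  86.4]), None)
```

Request:
{"op": "send_rows", "data": {
  "rows": "0.3 10 2 0 0 0 0; 0.3 40 8 0 0 0 0; 0.3 75 16 0 0 0 0; 0.3 112 24 0 0 0 0; 0.3 149 32 0 0 0 0; 0.3 186 40 0 0 0 0; 0.3 223 48 0 0 0 0; 0.3 258 55 0 0 0 0; 0.3 288 61 0 0 0 0; 0.3 305 65 0 0 0 0; 0.3 311 66.5 5 0 0 0; 0.3 311 66.5 25 0 0 0; 0.3 311 66.5 42 0 0 0; 0.3 311 66.5 54 0 0 0; 0.3 311 66.5 59 0 0 0; 0.3 311 66.5 59 0 0 0; 0.3 311 66.5 59 0 0 0; 0.3 311 66.5 59 0 0 0"
}}

```text
t: 13.93
tool_pos: [0.4675, 0.2391, 0.0782]
tool_rot: [[-0.107, 0.994, 0.001], [0.994, 0.107, 0.001], [0.001, 0.001, -1.0]]
wrist_force: [0.2, -0.5, 0.2]
width: 0.399
finger_force: 30.0
```

```bash
python3 - <<'E'
from h import *
np.set_printoptions(precision=4,suppress=True)
s=arm.sense();c=arm.camera("wrist");x,z,w=held(c,.0035);print(x,z,s["width"],s["tool_pos"],s["t"])
R=np.array(s["tool_rot"]); two=np.array([.4664,.2410])
T=np.r_[two-R[:2,0]*x,.0185+.033+z]; print(T,tool(s,T))
E
```

```text
0.00042302961042827575 0.004019996821095731 0.39945439920608156 [0.4675 0.2391 0.0782] 13.9333
[0.4664 0.2406 0.0555] (array([ 1.6, -0.9, 22.7]), None)
```

Request:
{"op": "send_rows", "data": {
  "rows": "0.3 1.5 -0.5 3 0 0 0; 0.3 1.5 -0.5 6 0 0 0; 0.3 1.5 -0.5 9 0 0 0; 0.3 1.5 -0.5 12 0 0 0; 0.3 1.5 -0.5 15 0 0 0; 0.3 1.5 -0.5 18 0 0 0; 0.3 1.5 -0.5 21 0 0 0; 0.3 1.5 -0.5 23 0 0 0; 0.3 1.5 -0.5 23 0 0 0; 0.3 1.5 -0.5 23 0 0 0"
}}

```text
t: 14.82
tool_pos: [0.4664, 0.2408, 0.0552]
tool_rot: [[-0.108, 0.994, -0.0], [0.994, 0.108, 0.001], [0.001, -0.0, -1.0]]
wrist_force: [-6.3, -2.6, 14.6]
width: 0.4
finger_force: 31.1
```

Request:
{"op": "send_rows", "data": {
  "rows": "0.5 0 0 0 0 0 0; 0.6 0 0 0 0 0 0; 0.65 0 0 0 0 0 0; 0.65 0 0 0 0 0 0; 0.65 0 0 0 0 0 0; 0.65 0 0 -15 0 0 0; 0.65 0 0 -45 0 0 0; 0.65 0 0 -80 0 0 0; 0.65 -20 0 -110 0 0 0; 0.65 -40 0 -130 0 0 0; 0.65 -45 0 -135 0 0 0; 0.65 -45 0 -135 0 0 0; 0.65 -45 0 -135 0 0 0; 0.65 -45 0 -135 0 0 0"
}}

```text
t: 15.98
tool_pos: [0.4702, 0.1967, 0.1879]
tool_rot: [[-0.109, 0.994, -0.002], [0.994, 0.109, -0.001], [-0.001, -0.002, -1.0]]
wrist_force: [-0.6, 0.4, 0.2]
width: 0.646
finger_force: 0.0
```

```bash
cat >> h.py <<'E'
def slot(c,s,uv0,z0=.061):
    g=cv2.cvtColor(c["image"],cv2.COLOR_BGR2GRAY); u,v=map(int,uv0); g2=cv2.GaussianBlur(g,(3,3),0)
    m=np.zeros_like(g2); w=45; m[v-w:v+w,u-w:u+w]=g2[v-w:v+w,u-w:u+w]<140
    n,L,st,ce=cv2.connectedComponentsWithStats(m); out=[]
    for i in range(1,n):
        if 100<st[i,4]<3500 and abs(ce[i]-[u,v]).max()<25:
            b=L==i; r=cv2.minAreaRect((onplane(c,s,contour(b),z0)[:,:2]*1e3).astype(np.float32)); out.append((st[i,4],ce[i],r))
    return out
E
python3 - <<'E'
from h import *
np.set_printoptions(precision=4,suppress=True)
s=arm.sense();c=arm.camera("wrist"); cv2.imwrite("pics/w6.png",c["image"]);print(s["t"],s["tool_pos"],s["tool_rot"])
h=height(c,s); n,L,st,ce=cv2.connectedComponentsWithStats(((h>.046)&(h<.0555)).astype(np.uint8))
for i in range(1,n):
    if st[i,4]>800:
        b=L==i; print(ce[i],st[i,4],rfit(onplane(c,s,contour(b),.051)[:,:2]),np.nanpercentile(h[b],[5,50,95]))
uv=pix(c,[.4764,.1502,.061],s); print(uv); print(slot(c,s,uv))
b=blob_at((h>.056)&(h<.068),(uv[0],uv[1]-20)); print("boss",rfit(onplane(c,s,contour(b),.06)[:,:2]),np.nanmedian(h[b]))
print("to key view",tool(s,[.5,-.27,.25]))
E
```

```text
15.9833 [0.4702 0.1967 0.1879] [[-0.1092  0.994  -0.0018]
 [ 0.994   0.1092 -0.0009]
 [-0.0007 -0.0018 -1.    ]]
[325.662   21.9868] 2888 (array([0.4588, 0.3141]), np.float64(0.017444255614312464), np.int64(138)) [0.05   0.0514 0.0526]
[322.9377 153.9053] 3020 (array([0.4655, 0.2408]), np.float64(0.01777793070146734), np.int64(178)) [0.0502 0.0514 0.0525]
(np.float64(324.3065025093674), np.float64(303.7966575188915))
[(np.int32(316), array([324.6899, 305.3956]), ((476.65765380859375, 149.02626037597656), (16.968753814697266, 7.622034549713135), 6.300331115722656))]
boss (array([0.4765, 0.1498]), np.float64(0.024622066097895117), np.int64(219)) 0.06036305646801926
to key view (array([-467.2,  -21.4,  -61.7]), None)
```

View pics/w6.png

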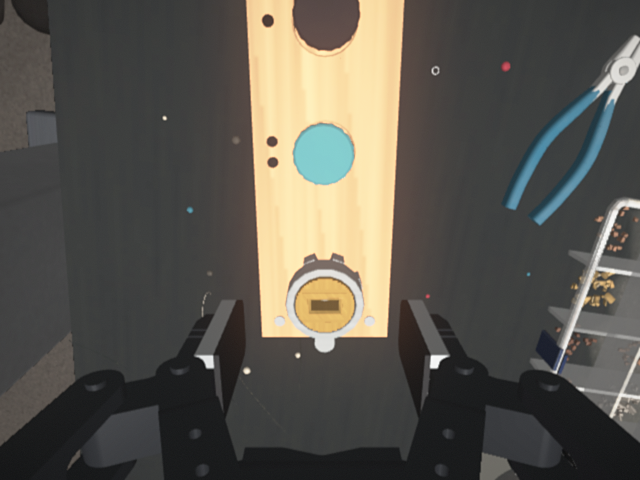

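The teal and black pots are both seated (lids at (323,154) and (326,22)), and the slot is at (325,305) with a yaw of 6.3°. Next, the key.

Request:
{"op": "send_rows", "data": {
  "rows": "0.65 -15 -1 -15 0 0 0; 0.65 -45 -2 -30 0 0 0; 0.65 -82 -4 -45 0 0 0; 0.65 -120 -6 -62 0 0 0; 0.65 -160 -8 -62 0 0 0; 0.65 -200 -10 -62 0 0 0; 0.65 -240 -12 -62 0 0 0; 0.65 -280 -13 -62 0 0 0; 0.65 -320 -15 -62 0 0 0; 0.65 -360 -17 -62 0 0 0; 0.65 -400 -18 -62 0 0 0; 0.65 -435 -20 -62 0 0 0; 0.65 -457 -21 -62 0 0 0; 0.65 -467 -21 -62 0 0 0; 0.65 -467 -21 -62 0 0 0; 0.65 -467 -21 -62 0 0 0; 0.65 -467 -21 -62 0 0 0"
}}

```text
t: 17.45
tool_pos: [0.501, -0.2691, 0.2505]
tool_rot: [[-0.11, 0.994, -0.001], [0.994, 0.11, 0.001], [0.001, -0.001, -1.0]]
wrist_force: [-0.5, -0.1, 0.0]
width: 0.653
finger_force: 0.0
```

```bash
cat >> h.py <<'E'
def keytop(c,s,zlo=.066,zhi=.080,zt=.072,ctr=(.513,-.325)):
    h=height(c,s); P=((h>zlo)&(h<zhi)).astype(np.uint8)
    n,L,st,ce=cv2.connectedComponentsWithStats(P); out=[]
    for i in range(1,n):
        if st[i,4]<80: continue
        b=L==i; q=onplane(c,s,contour(b),zt)[:,:2]
        if np.hypot(*(q.mean(0)-ctr))<.06:
            out.append((st[i,4],ce[i],np.nanmedian(h[b]),cv2.minAreaRect((q*1e3).astype(np.float32))))
    return out
E
python3 - <<'E'
from h import *
np.set_printoptions(precision=4,suppress=True)
s=arm.sense();c=arm.camera("wrist"); cv2.imwrite("pics/w7.png",c["image"]);print(s["t"],s["tool_pos"],s["qpos"])
print(keytop(c,s))
h=height(c,s); uv=pix(c,[.515,-.327,.072],s); print(uv)
n,L,st,ce=cv2.connectedComponentsWithStats(((h>.026)&(h<.037)).astype(np.uint8))
for i in range(1,n):
    if st[i,4]>800: print(ce[i],st[i,4],cv2.minAreaRect((onplane(c,s,contour(L==i),.032)[:,:2]*1e3).astype(np.float32)))
E
```

```text
17.45 [ 0.501  -0.2691  0.2505] [-0.357   0.2874  0.931   1.6614 -0.2372  1.314   0.7252]
[(np.int32(638), array([334.1144, 290.2696]), np.float64(0.07135991538398112), ((516.6784057617188, -329.08892822265625), (14.78520679473877, 29.687467575073242), 77.62378692626953))]
(np.float64(332.46892137738837), np.float64(287.47511478668366))
[417.8346 110.4874] 1941 ((564.6680297851562, -194.78424072265625), (36.9201774597168, 35.282840728759766), 6.2921061515808105)
[620.998  153.3155] 989 ((726.1889038085938, -211.6241455078125), (9.615015983581543, 80.4665298461914), 0.03123488835990429)
[576.8395 294.7072] 1383 ((729.2008056640625, -332.7179870605469), (15.646217346191406, 148.49354553222656), 0.010739445686340332)
[333.1071 266.6849] 3818 ((517.0903930664062, -330.5562438964844), (61.84505844116211, 60.616973876953125), 75.03225708007812)
```

View pics/w7.png

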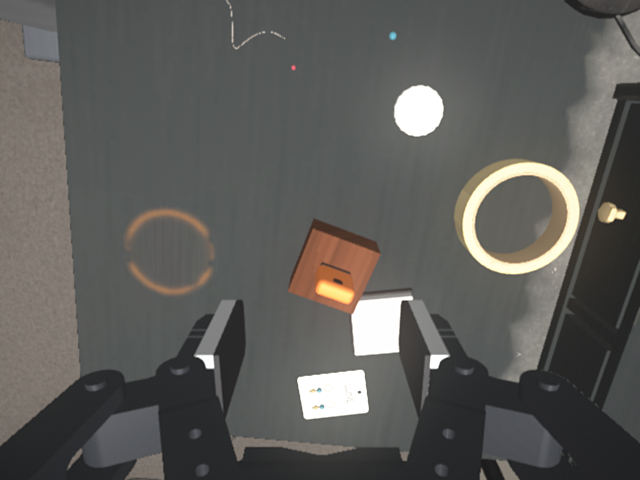

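The key head is at (334,291) with its width at a bearing of about −14°. I'm turning the tool to match and going closer.

Request:
{"op": "send_rows", "data": {
  "rows": "0.65 -10 2 5 0 0 -0.11; 0.65 -25 4 15 0 0 -0.22; 0.65 -40 6 25 0 0 -0.33; 0.65 -55 9 35 0 0 -0.44; 0.65 -61 9.5 45 0 0 -0.55; 0.65 -61 9.5 55 0 0 -0.66; 0.65 -61 9.5 65 0 0 -0.77; 0.65 -61 9.5 75 0 0 -0.88; 0.65 -61 9.5 85 0 0 -0.99; 0.65 -61 9.5 90 0 0 -1.1; 0.65 -61 9.5 90 0 0 -1.21; 0.65 -61 9.5 90 0 0 -1.21; 0.65 -61 9.5 90 0 0 -1.21; 0.65 -61 9.5 90 0 0 -1.21; 0.65 -61 9.5 90 0 0 -1.21; 0.65 -61 9.5 90 0 0 -1.21"
}}

```text
t: 18.83
tool_pos: [0.5168, -0.3301, 0.1614]
tool_rot: [[-0.968, 0.251, 0.0], [0.251, 0.968, -0.0], [-0.0, 0.0, -1.0]]
wrist_force: [-0.1, -0.1, -1.1]
width: 0.647
finger_force: 0.0
```

```bash
python3 - <<'E'
from h import *
np.set_printoptions(precision=4,suppress=True)
s=arm.sense();c=arm.camera("wrist"); cv2.imwrite("pics/w8.png",c["image"]);print(s["t"],s["tool_pos"],s["tool_rot"],s["qpos"])
k=keytop(c,s);print(k)
h=height(c,s)
n,L,st,ce=cv2.connectedComponentsWithStats(((h>.026)&(h<.045)).astype(np.uint8))
for i in range(1,n):
    if st[i,4]>3000: print(ce[i],st[i,4],cv2.minAreaRect((onplane(c,s,contour(L==i),.032)[:,:2]*1e3).astype(np.float32)))
# yaw of the head's top by orange colour too
hs=cv2.cvtColor(c["image"],cv2.COLOR_BGR2HSV); m=((h>.069)&(h<.076)).astype(np.uint8); 
b=blob_at(m>0,k[0][1]); P,_,_=cloud(c,s,b); r=cv2.minAreaRect((P[:,:2]*1e3).astype(np.float32)); q=P[:,:2]-P[:,:2].mean(0); w,V=np.linalg.eigh(q.T@q); print(r,np.degrees(np.arctan2(V[1,1],V[0,1])))
print(tool(s,[*np.array(k[0][3][0])/1e3,.063]))
E
```

```text
18.8333 [ 0.5168 -0.3301  0.1614] [[-0.9679  0.2514  0.0002]
 [ 0.2514  0.9679 -0.0001]
 [-0.0002  0.     -1.    ]] [-0.0092  0.4262  0.6453  1.6415 -0.274   1.1658  2.0186]
[(np.int32(1356), array([321.264 , 253.2928]), np.float64(0.07143695343993621), ((515.4324340820312, -331.1523742675781), (13.302926063537598, 29.847497940063477), 75.43741607666016))]
[321.5151 227.1465] 8169 ((516.533447265625, -331.206298828125), (60.03691101074219, 61.379093170166016), 74.99842071533203)
((516.5001220703125, -331.20672607421875), (12.854466438293457, 29.551664352416992), 74.91722869873047) 164.890754077903
(array([ 1. , -1.4, 98.4]), None)
```

Request:
{"op": "send_rows", "data": {
  "rows": "0.5 0.5 -1 15 0 0 0.008; 0.5 0.5 -1 35 0 0 0.008; 0.5 0.5 -1 55 0 0 0.008; 0.5 0.5 -1 72 0 0 0.008; 0.5 0.5 -1 85 0 0 0.008; 0.5 0.5 -1 93 0 0 0.008; 0.5 0.5 -1 97 0 0 0.008; 0.5 0.5 -1 97 0 0 0.008; 0.5 0.5 -1 97 0 0 0.008; 0.5 0.5 -1 97 0 0 0.008; 0.3 0.5 -1 97 0 0 0.008; 0 0.5 -1 97 0 0 0.008; 0 0.5 -1 97 0 0 0.008; 0 0.5 -1 97 0 0 0.008; 0 0.5 -1 97 0 0 0.008; 0 0.5 -1 97 0 0 0.008; 0 0.5 -1 97 0 0 0.008; 0 0.5 -1 97 0 0 0.008",
  "squeeze": 60
}}

```text
t: 20.38
tool_pos: [0.5162, -0.3311, 0.0649]
tool_rot: [[-0.966, 0.258, 0.001], [0.258, 0.966, 0.0], [-0.001, 0.0, -1.0]]
wrist_force: [-1.6, 1.9, 5.7]
width: 0.143
finger_force: 58.5
```

Request:
{"op": "send_rows", "data": {
  "rows": "0 0 0 -5 0 0 0; 0 0 0 -15 0 0 0; 0 0 0 -30 0 0 0; 0 0 0 -50 0 0 0; 0 0 0 -75 0 0 0; 0 0 0 -100 0 0 0; 0 0 0 -120 0 0 0; 0 0 0 -130 0 0 0; 0 0 0 -130 0 0 0; 0 0 0 -130 0 0 0; 0 0 0 -130 0 0 0"
}}

```text
t: 21.3
tool_pos: [0.5153, -0.3306, 0.1929]
tool_rot: [[-0.966, 0.258, -0.002], [0.258, 0.966, 0.001], [0.002, 0.001, -1.0]]
wrist_force: [-0.7, 0.5, -0.3]
width: 0.142
finger_force: 58.4
```

```bash
python3 - <<'E'
from h import *
np.set_printoptions(precision=4,suppress=True)
s=arm.sense();c=arm.camera("wrist"); cv2.imwrite("pics/w9.png",c["image"]);print(s["t"],s["tool_pos"],s["tool_rot"],s["width"])
f,cx,cy=K(c);H=np.array(c["hand_eye"]);z=c["z_map"];v,u=np.mgrid[:480,:640]
T=np.stack([(u-cx)/f*z,(v-cy)/f*z,z],-1)@H[:3,:3].T+H[:3,3]
m=(z>0)&(abs(T[...,1])<.009)&(abs(T[...,0])<.03)&(T[...,2]<.07)&(T[...,2]>-.02)
for a in np.arange(-.012,.07,.004):
    q=T[m&(abs(T[...,2]-a)<.002)]
    if len(q): print(round(a,3),len(q),np.percentile(q,[1,99],axis=0)[:,:2].ravel())
# move to over lock
print(tool(s,[.4766,.1494,.195],np.radians(96.3)))
cv2.imwrite("pics/w9c.png",cv2.resize(c["image"][240:480,200:440],None,fx=2.5,fy=2.5))
E
```

```text
21.3 [ 0.5153 -0.3306  0.1929] [[-0.9662  0.2577 -0.0018]
 [ 0.2577  0.9662  0.001 ]
 [ 0.002   0.0005 -1.    ]] 0.1416261425005597
-0.012 1022 [-0.0107 -0.0089  0.0116  0.0086]
-0.008 2691 [-0.0137 -0.008   0.013   0.0078]
-0.004 1129 [-0.0144 -0.0085  0.0145  0.0084]
0.0 382 [ 0.0105 -0.0089  0.0147  0.0088]
0.004 331 [ 0.0105 -0.0088  0.0147  0.0088]
0.008 298 [ 0.0105 -0.0088  0.0146  0.0087]
0.012 295 [ 0.0104 -0.0089  0.0147  0.0087]
0.016 268 [ 0.0105 -0.0088  0.0145  0.0087]
0.02 225 [ 0.0105 -0.0086  0.0145  0.0088]
0.024 117 [ 0.0102 -0.0074  0.0144  0.0051]
0.028 45 [ 0.0102 -0.0069  0.0133  0.0046]
0.032 58 [ 0.0108 -0.0069  0.0124  0.0045]
0.044 39 [ 0.0067 -0.0038  0.0075  0.0019]
0.048 60 [ 0.0066 -0.0038  0.0077  0.002 ]
0.052 45 [ 0.0064 -0.0039  0.0075  0.0019]
0.056 42 [ 0.0062 -0.0039  0.0076  0.0017]
0.06 5 [ 0.0063 -0.0018  0.0069 -0.    ]
(array([161.1, 453.8,  -1.6]), np.float64(-0.3706347921096147))
```

View pics/w9c.png

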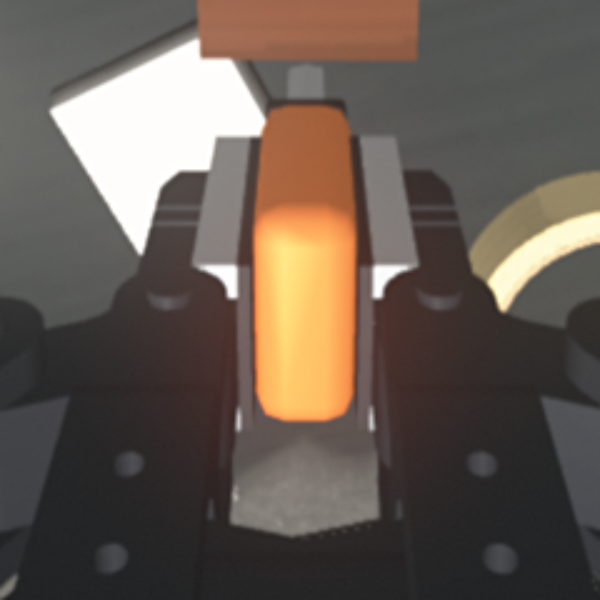

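The key is gripped squarely in the middle of the head (305,310) and the blade hangs straight below. I'm carrying it to just short of the lock so the slot stays in view.

Request:
{"op": "send_rows", "data": {
  "rows": "0 5 10 0 0 0 -0.03; 0 15 32 1 0 0 -0.07; 0 31 66 2 0 0 -0.12; 0 48 102 2 0 0 -0.17; 0 65 138 3 0 0 -0.22; 0 82 174 3 0 0 -0.27; 0 99 210 4 0 0 -0.32; 0 116 246 4 0 0 -0.371; 0 133 282 4 0 0 -0.371; 0 150 318 4 0 0 -0.371; 0 167 354 4 0 0 -0.371; 0 183 390 4 0 0 -0.371; 0 195 418 4 0 0 -0.371; 0 202 432 4 0 0 -0.371; 0 204 437.5 4 0 0 -0.371; 0 204 437.5 4 0 0 -0.371; 0 204 437.5 4 0 0 -0.371; 0 204 437.5 4 0 0 -0.371; 0 204 437.5 4 0 0 -0.371"
}}

```text
t: 22.93
tool_pos: [0.4318, 0.1428, 0.1902]
tool_rot: [[-0.994, -0.108, -0.0], [-0.108, 0.994, -0.0], [0.0, -0.0, -1.0]]
wrist_force: [-0.7, -0.3, -1.1]
width: 0.141
finger_force: 58.5
```

```bash
cat > look.py <<'E'
from h import *
np.set_printoptions(precision=4,suppress=True)
s=arm.sense();c=arm.camera("wrist");cv2.imwrite("pics/l.png",c["image"])
R=np.array(s["tool_rot"]);print(s["t"],s["tool_pos"],R,s["qpos"],s["width"])
uv=pix(c,[.4766,.1494,.061],s);print(uv)
for q in slot(c,s,uv):
    X=np.r_[np.array(q[2][0])/1e3,.061]; print(q,tool(s,X,np.radians(96.3)))
h=height(c,s); b=blob_at((h>.056)&(h<.068),(uv[0],uv[1]-15)); o=rfit(onplane(c,s,contour(b),.06)[:,:2]); print("boss",o,tool(s,[*o[0],.06])[0])
f,cx,cy=K(c);H=np.array(c["hand_eye"]);z=c["z_map"];v,u=np.mgrid[:480,:640]
T=np.stack([(u-cx)/f*z,(v-cy)/f*z,z],-1)@H[:3,:3].T+H[:3,3]
for a in (.03,.046,.050,.054,.058):
    q=T[(z>0)&(abs(T[...,1])<.009)&(T[...,0]>.004)&(T[...,0]<.02)&(abs(T[...,2]-a)<.002)]
    if len(q): print("key",a,len(q),np.percentile(q,[2,98],axis=0)[:,:2].ravel(), "yaw of face",np.polyfit(q[:,1],q[:,0],1)[0])
E
python3 look.py
```

```text
22.9333 [0.4318 0.1428 0.1902] [[-0.9942 -0.108  -0.0001]
 [-0.108   0.9942 -0.0001]
 [ 0.0001 -0.0001 -1.    ]] [-0.6551 -0.0012  0.2363  1.989   0.0004  1.1539  1.26  ] 0.14056277428890618
(np.float64(325.85145636756897), np.float64(301.8766518581518))
boss (array([0.4841, 0.1462]), np.float64(0.20997498315283608), np.int64(1341)) [-52.4  -2.3 130.2]
key 0.03 109 [ 0.0112 -0.0068  0.0129  0.0047] yaw of face 0.02020553577699625
key 0.046 58 [ 0.0069 -0.0037  0.008   0.002 ] yaw of face -0.0388921430553016
key 0.05 49 [ 0.0065 -0.0037  0.0078  0.0017] yaw of face -0.020818440719785513
key 0.054 50 [ 0.0069 -0.0038  0.0079  0.0018] yaw of face 0.06633100040216337
key 0.058 20 [ 0.0069 -0.0038  0.0077  0.0014] yaw of face 0.02635139119492291
```

```bash
python3 -c "
import cv2;i=cv2.imread('pics/l.png');cv2.imwrite('pics/lc.png',cv2.resize(i[200:400,220:430],None,fx=2.8,fy=2.8))"
```

```text
(no output)
```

View pics/lc.png

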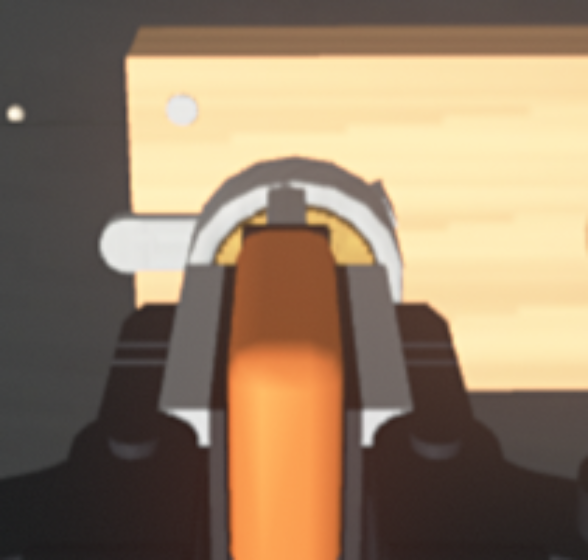

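The key hides the slot here (it sits behind (290,240) in the crop), so I'm backing off and up.

Request:
{"op": "send_rows", "data": {
  "rows": "0 10 0 -10 0 0 0; 0 20 0 -22 0 0 0; 0 28 0 -30 0 0 0; 0 28 0 -30 0 0 0; 0 28 0 -30 0 0 0; 0 28 0 -30 0 0 0; 0 28 0 -30 0 0 0"
}}

```text
t: 23.57
tool_pos: [0.4039, 0.1408, 0.2197]
tool_rot: [[-0.994, -0.109, -0.001], [-0.109, 0.994, -0.0], [0.001, -0.0, -1.0]]
wrist_force: [0.6, 0.0, -0.5]
width: 0.141
finger_force: 58.5
```

```bash
python3 look.py;  python3 -c "
import cv2;i=cv2.imread('pics/l.png');cv2.imwrite('pics/lc2.png',cv2.resize(i[180:380,220:430],None,fx=2.8,fy=2.8))"
```

```text
23.5667 [0.4039 0.1408 0.2197] [[-0.994  -0.1095 -0.0006]
 [-0.1095  0.994  -0.0004]
 [ 0.0006 -0.0003 -1.    ]] [-0.6677 -0.0924  0.2144  2.0081  0.021   1.2246  1.2192] 0.14124269552820395
(np.float64(323.8496778758769), np.float64(318.8335241852802))
boss (array([0.4714, 0.1457]), np.float64(0.23490610534471998), np.int64(1341)) [-67.7  -2.5 159.7]
key 0.03 113 [ 0.0111 -0.0068  0.0129  0.0047] yaw of face 0.012719238116578775
key 0.046 59 [ 0.0067 -0.0037  0.008   0.0021] yaw of face -0.022766054878276196
key 0.05 46 [ 0.007  -0.0038  0.0079  0.0017] yaw of face 0.020172403116127113
key 0.054 48 [ 0.0068 -0.0038  0.0078  0.0017] yaw of face 0.033891169426013404
key 0.058 23 [ 0.0069 -0.0036  0.0077  0.0016] yaw of face -0.022589192193691467
```

View pics/lc2.png

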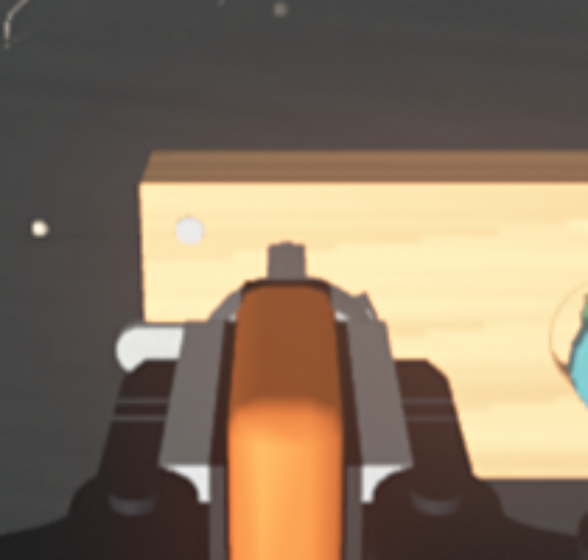

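Image-up is tool +x, so I should stand on the far side of the lock instead.

Request:
{"op": "send_rows", "data": {
  "rows": "0 -15 0 5 0 0 0; 0 -40 0 15 0 0 0; 0 -70 0 25 0 0 0; 0 -90 0 30 0 0 0; 0 -98 0 30 0 0 0; 0 -98 0 30 0 0 0; 0 -98 0 30 0 0 0; 0 -98 0 30 0 0 0; 0 -98 0 30 0 0 0; 0 -98 0 30 0 0 0"
}}

```text
t: 24.45
tool_pos: [0.5006, 0.152, 0.1908]
tool_rot: [[-0.994, -0.11, 0.001], [-0.11, 0.994, 0.001], [-0.001, 0.001, -1.0]]
wrist_force: [-0.5, 0.2, -0.4]
width: 0.14
finger_force: 58.5
```

```bash
python3 look.py;  python3 -c "
import cv2;i=cv2.imread('pics/l.png');cv2.imwrite('pics/lc3.png',cv2.resize(i[100:340,200:440],None,fx=2.5,fy=2.5))"
```

```text
24.45 [0.5006 0.152  0.1908] [[-0.9939 -0.1104  0.0005]
 [-0.1104  0.9939  0.0008]
 [-0.0006  0.0007 -1.    ]] [-0.6297  0.153   0.2721  1.8298 -0.0452  1.1639  1.3386] 0.13997112876920434
(np.float64(323.22918539225657), np.float64(193.44875183317203))
(np.int32(133), array([321.6466, 202.406 ]), ((482.0994873046875, 149.00131225585938), (5.417629241943359, 7.642539978027344), 6.328408241271973)) (array([ 18.8,  -1. , 129.8]), np.float64(0.0006295918733862926))
boss (array([0.4763, 0.1487]), np.float64(0.024387662648172322), np.int64(236)) [ 24.6  -0.7 130.8]
key 0.03 113 [ 0.0108 -0.0068  0.0129  0.0047] yaw of face 0.012548366928598101
key 0.046 52 [ 0.0067 -0.0037  0.0078  0.0021] yaw of face -0.013406524544118083
key 0.05 51 [ 0.0067 -0.0038  0.0078  0.0017] yaw of face -0.0013430427875164457
key 0.054 51 [ 0.0069 -0.0038  0.0079  0.0018] yaw of face 0.02008406317813927
key 0.058 18 [ 0.0067 -0.0038  0.0077  0.0018] yaw of face 0.07841919960214819
```

View pics/lc3.png

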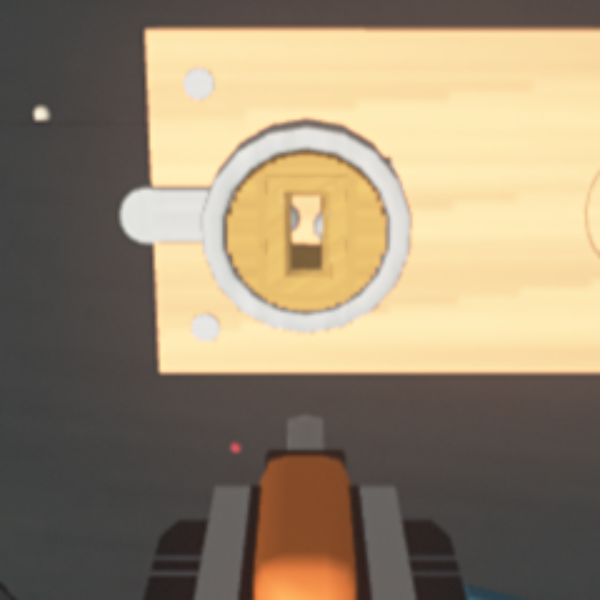

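The slot is in clear view: mouth centre at crop (305,233), about image (322,193), aligned with the blade. I'm moving above it.

Request:
{"op": "send_rows", "data": {
  "rows": "0 8 0 0 0 0 0; 0 18 0 5 0 0 0; 0 24.5 0.2 15 0 0 0; 0 24.5 0.2 30 0 0 0; 0 24.5 0.2 45 0 0 0; 0 24.5 0.2 55 0 0 0; 0 24.5 0.2 60 0 0 0; 0 24.5 0.2 60 0 0 0; 0 24.5 0.2 60 0 0 0; 0 24.5 0.2 60 0 0 0; 0 24.5 0.2 60 0 0 0"
}}

```text
t: 25.42
tool_pos: [0.4772, 0.1496, 0.131]
tool_rot: [[-0.994, -0.11, 0.001], [-0.11, 0.994, 0.001], [-0.001, 0.0, -1.0]]
wrist_force: [0.2, -0.4, -1.0]
width: 0.145
finger_force: 58.5
```

```bash
python3 - <<'E'
from h import *
s=arm.sense(); print(s["tool_pos"],s["wrist_force"],s["tool_rot"]); print(tool(s,[.476,.1495,.098],np.radians(96.3)))
E
```

```text
[0.47715516 0.14955929 0.13102082] [ 0.24334694 -0.42658547 -1.01931205] [[-9.93939334e-01 -1.09925072e-01  1.03825058e-03]
 [-1.09924478e-01  9.93939753e-01  6.12910318e-04]
 [-1.09933273e-03  4.95066521e-04 -9.99999273e-01]]
(array([ 1.2,  0.1, 33. ]), np.float64(0.00019193518939708554))
```

Request:
{"op": "send_rows", "data": {
  "rows": "0 1 0 2 0 0 0; 0 1 0 4 0 0 0; 0 1 0 6 0 0 0; 0 1 0 8 0 0 0; 0 1 0 10 0 0 0; 0 1 0 11.5 0 0 0; 0 1 0 13 0 0 0; 0 1 0 14.5 0 0 0; 0 1 0 14.5 0 0 0"
}}

```text
t: 26.17
tool_pos: [0.4756, 0.1492, 0.1155]
tool_rot: [[-0.994, -0.11, -0.0], [-0.11, 0.994, -0.0], [0.0, -0.0, -1.0]]
wrist_force: [-0.3, 0.2, -0.9]
width: 0.142
finger_force: 58.5
```

Request:
{"op": "send_rows", "data": {
  "rows": "0 0 0 2 0 0 0; 0 0 0 4 0 0 0; 0 0 0 6 0 0 0.02; 0 0 0 8 0 0 -0.02; 0 0 0 10 0 0 0.02; 0 0 0 12 0 0 -0.02; 0 0 0 14 0 0 0.02; 0 0 0 16 0 0 -0.02; 0 0 0 18 0 0 0; 0 0 0 19.5 0 0 0; 0 0 0 21 0 0 0; 0 0 0 21 0 0 0",
  "squeeze": 80
}}

```text
t: 27.17
tool_pos: [0.4764, 0.1496, 0.0951]
tool_rot: [[-0.994, -0.109, 0.002], [-0.109, 0.994, 0.001], [-0.002, 0.001, -1.0]]
wrist_force: [2.4, 2.7, -0.3]
width: 0.137
finger_force: 81.5
```

Request:
{"op": "send_rows", "data": {
  "rows": "0 0 0 1 0 0 0; 0 0 0 1.5 0 0 0; 0 0 0 2 0 0 0; 0 0 0 2 0 0 0; 0 0 0 2 0 0 0"
}}

```text
t: 27.58
tool_pos: [0.4764, 0.1496, 0.0937]
tool_rot: [[-0.994, -0.109, 0.001], [-0.109, 0.994, 0.001], [-0.001, 0.001, -1.0]]
wrist_force: [-1.1, -1.0, 10.4]
width: 0.137
finger_force: 83.9
```

```bash
python3 - <<'E'
from h import *
np.set_printoptions(precision=4,suppress=True)
s=arm.sense(); print(s["tool_pos"],s["wrist_force"],s["torque"],s["qpos"])
c=arm.camera("wrist");cv2.imwrite("pics/in.png",c["image"])
f,cx,cy=K(c);H=np.array(c["hand_eye"]);z=c["z_map"];v,u=np.mgrid[:480,:640]
T=np.stack([(u-cx)/f*z,(v-cy)/f*z,z],-1)@H[:3,:3].T+H[:3,3]
m=(z>0)&(abs(T[...,1])<.005)&(abs(T[...,0])<.010)&(T[...,2]<.0)&(T[...,2]>-.02); print("head top tool z",np.percentile(T[m][:,2],[5,50,95]))
cv2.imwrite("pics/inc.png",cv2.resize(c["image"][200:440,200:440],None,fx=2.5,fy=2.5))
E
```

```text
[0.4764 0.1496 0.0937] [-1.1205 -0.9821 10.4084] [-0.0167  0.3571 -0.0605] [-0.6288  0.2185  0.2574  1.9825 -0.0686  0.9472  1.3432]
head top tool z [-0.0083 -0.0071 -0.0056]
```

View pics/inc.png

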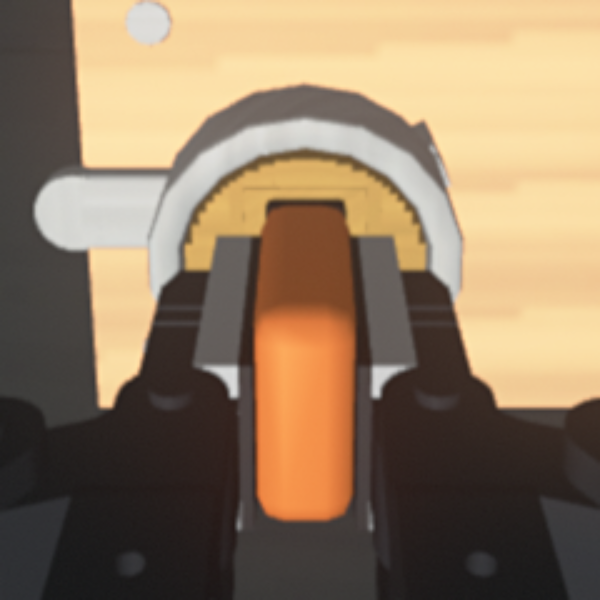

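The key is home: the head top sits 40 mm above the plug face, the shoulder meets the brass at crop (305,205), and it is seated with 10 N. Now turning clockwise.

Request:
{"op": "send_rows", "data": {
  "rows": "0 0 0 0 0 0 0.05; 0 0 0 0 0 0 0.13; 0 0 0 0 0 0 0.22; 0 0 0 0 0 0 0.31; 0 0 0 0 0 0 0.4; 0 0 0 0 0 0 0.49; 0 0 0 0 0 0 0.58; 0 0 0 0 0 0 0.67; 0 0 0 0 0 0 0.76; 0 0 0 0 0 0 0.85; 0 0 0 0 0 0 0.94; 0 0 0 0 0 0 1.03; 0 0 0 0 0 0 1.12; 0 0 0 0 0 0 1.21; 0 0 0 0 0 0 1.3; 0 0 0 0 0 0 1.35; 0 0 0 0 0 0 1.4; 0 0 0 0 0 0 1.4; 0 0 0 0 0 0 1.4"
}}

```text
t: 29.22
tool_pos: [0.4767, 0.1502, 0.0938]
tool_rot: [[-0.277, 0.961, 0.002], [0.961, 0.277, 0.002], [0.001, 0.003, -1.0]]
wrist_force: [0.2, 1.3, 8.8]
width: 0.139
finger_force: 83.2
```

```bash
cat > fin.py <<'E'
from h import *
np.set_printoptions(precision=4,suppress=True)
s=arm.sense(); print(s["t"],s["tool_pos"],s["wrist_force"],"tq",s["torque"],"yaw",np.degrees(np.arctan2(s["tool_rot"][1][1],s["tool_rot"][0][1])),s["qpos"])
c=arm.camera("wrist");cv2.imwrite("pics/t.png",c["image"])
f,cx,cy=K(c);H=np.array(c["hand_eye"]);z=c["z_map"];v,u=np.mgrid[:480,:640]
T=np.stack([(u-cx)/f*z,(v-cy)/f*z,z],-1)@H[:3,:3].T+H[:3,3]
m=(z>0)&(abs(T[...,1])<.006)&(abs(T[...,0])<.018)&(T[...,2]<.0)&(T[...,2]>-.011);print("head z",np.median(T[m][:,2]))
q=T[m][:,:2]; q=q-q.mean(0); w,V=np.linalg.eigh(q.T@q); print("head yaw in tool deg",np.degrees(np.arctan2(V[1,1],V[0,1])))
E
python3 fin.py
```

```text
29.2167 [0.4767 0.1502 0.0938] [0.1994 1.3131 8.8399] tq [ 0.2981 -0.1302  0.0338] yaw 16.084099553228747 [-0.7869  0.2268  0.4334  1.9899 -0.1176  0.946  -0.0138]
head z -0.006679380946628594
head yaw in tool deg -179.67756011021459
```

Request:
{"op": "send_rows", "data": {
  "rows": "0 0 0 0 0 0 0.03; 0 0 0 0 0 0 0.06; 0 0 0 0 0 0 0.1; 0 0 0 0 0 0 0.1; 0 0 0 0 0 0 0.1; 0 0 0 0 0 0 0.1"
}}

```text
t: 29.77
tool_pos: [0.4767, 0.1502, 0.0938]
tool_rot: [[-0.18, 0.984, 0.002], [0.984, 0.18, 0.002], [0.001, 0.002, -1.0]]
wrist_force: [1.1, 2.3, 9.3]
width: 0.136
finger_force: 83.2
```

```bash
python3 fin.py; python3 - <<'E'
from h import *
c=arm.camera("top"); R,t=pose(c); h=height(c,None)
for n,X in [("one",[.4585,.3148,.051]),("two",[.466,.241,.051])]:
    u,v=map(int,pix(c,X)); print(n,c["image"][v-2:v+3,u-2:u+3].mean((0,1)),np.nanmedian(h[v-3:v+4,u-3:u+4]))
cv2.imwrite("pics/end.png",cv2.resize(c["image"][240:350,110:300],None,fx=4,fy=4))
E
```

```text
29.7667 [0.4767 0.1502 0.0938] [1.0861 2.2633 9.2598] tq [ 0.3428 -0.1668  0.033 ] yaw 10.373812604600536 [-0.7986  0.2277  0.4466  1.9904 -0.1215  0.9459 -0.11  ]
head z -0.0066623270377197535
head yaw in tool deg -179.5631067756401
one [74.48 68.04 65.48] 0.05119754477613325
two [177.04 197.04 199.68] 0.5143176663622769
```

View pics/t.png

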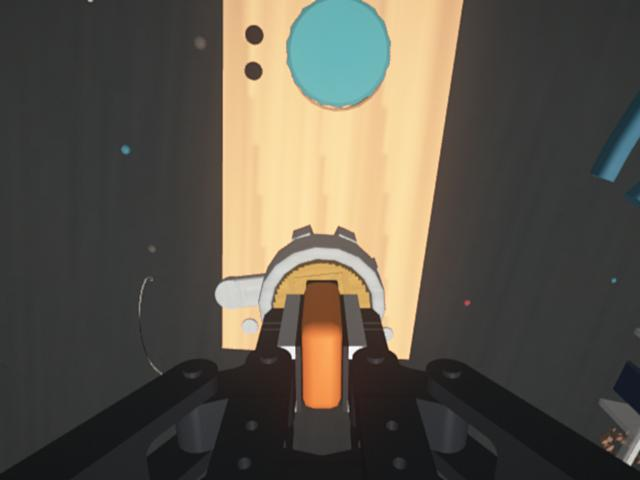

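Request:
{"op": "send_rows", "data": {
  "rows": "0 0 0 0 0 0 0.03; 0 0 0 0 0 0 0.05; 0 0 0 0 0 0 0.05; 0 0 0 0 0 0 0.05"
}}

```text
t: 30.2
tool_pos: [0.4767, 0.1502, 0.0938]
tool_rot: [[-0.131, 0.991, 0.002], [0.991, 0.131, 0.002], [0.001, 0.002, -1.0]]
wrist_force: [0.5, 1.6, 8.6]
width: 0.146
finger_force: 83.2
```

```bash
python3 fin.py; python3 - <<'E'
from h import *
s=arm.sense();c=arm.camera("wrist");h=height(c,s);P,u,v=cloud(c,s)
g=cv2.cvtColor(c["image"],cv2.COLOR_BGR2HSV)[v,u]; d=P[:,:2]-[.4766,.1496]; r=np.hypot(*d.T)
m=(r>.029)&(r<.05)&(g[:,1]<60)&(g[:,2]>130)&(P[:,2]>.02)&(P[:,2]<.06)&(d[:,0]<-.02)&(P[:,1]>.13)
q=P[m]; print(m.sum(),q.mean(0),q.min(0),q.max(0)); e=q[np.hypot(*(q[:,:2]-[.4766,.1496]).T)>.033]
b=np.arctan2(*(e[:,:2].mean(0)-[.4766,.1496])[::-1]); print("tongue bearing",np.degrees(b),"plug",(np.radians(-90+6.3)-b)%(2*np.pi))
E
```

```text
30.2 [0.4767 0.1502 0.0938] [0.5163 1.6158 8.5594] tq [ 0.349  -0.249   0.2743] yaw 7.522936412284324 [-0.8046  0.2283  0.4533  1.9907 -0.1233  0.9459 -0.1581]
head z -0.006676869366137164
head yaw in tool deg -179.78822480858832
1112 [0.44073051 0.13893301 0.03906791] [0.43124876 0.13055247 0.03700472] [0.450117   0.14757176 0.04108793]
tongue bearing -163.3345929574899 plug 1.389885845593687
```

```bash
python3 -c "
from cell import arm
print(arm.close_job())"
```

```text
the job is handed in; nothing more can be done
None
```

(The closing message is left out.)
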